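# Hold the large check weight over the balance pan with the tongs

## Robot

A 7-joint arm with a two-finger parallel gripper is mounted at the origin on the work surface. World frame = base frame: x ahead of the robot, y to its left, z up, the work surface at z = 0. Lengths are in m, angles in rad, forces in N, time in s.
With the tool pointing down it reaches from about 0.425 to 0.875 m from the base axis. Payload 8.4 kg.
Tool frame: the origin (TCP) lies midway between the tips of the shut fingers; the grasp point (between the pads) lies 19 mm behind it; z points along the fingers, x is the direction in which the jaws open and shut, and the axes are right-handed (so a half turn about z gives the same grasp; the last joint's range is limited). The gripper opens to 85 mm and grips with 20 to 120 N. Pads are 22 mm wide; open, the fingers measure 114 mm over their backs; the gripper's body (76 mm by 85 mm) begins 54 mm behind the grasp point. The pads swing forward as they close: fully open they stand 13 mm farther back than shut.
Start: joints at [1.025, 0.333, 0.04, 1.465, -0.013, 1.343, -0.059], TCP at [0.281, -0.586, 0.231] pointing down, gripper open.
Joint ranges: [-2.58, 2.58], [-0.38, 2.09], [-1.3, 1.39], [0.25, 2.4], [-1.5, 4.64], [0.08, 2.09], [-2.65, 2.65]. Speed limits (rad/s): [2.22, 2.22, 2.79, 2.79, 3.14, 3.14, 3.14].

## Interface

Orientations are given as [roll, pitch, yaw] about the fixed x, y, z axes, in that order (R = Rz(yaw) Ry(pitch) Rx(roll)).
In Python, from cell import robot, grab_frame, get_calibration, workorder gives the robot as it stands. The module is installed in compiled form; this text tells all that it offers.
- The arm moves only by the tool carry_out, never from a script. Its argument "plan" is a list of rows, each an object of numbers: "tx", "ty", "tz": the shift along the tool's x, y, z in mm; "rx", "ry", "rz": the turn, a rotation vector about the tool's x, y, z in rad. A call has 1 to 12 rows; each row is the pose to reach, as a shift and turn from the pose measured when the call began, along the tool's axes at that moment; what a row does not reach only later rows make up. A row lasts 1/10 s, in which the tool goes at most 50 mm and 8.59 degrees, less where a joint would pass 70% of its speed; a pose out of reach is approached as far as the arm can. A call with a gripper value outside its range is refused whole. "claw" is the finger opening in mm, from 0 to 85.4, set as the call begins (left out, the last holds). The fingers move at their own pace and stop on an object; "force" is the grip in N (left out, the last holds). Time passes only in rows, so rows that repeat a pose let the fingers close. It gives the time, the measured TCP pose, the force and the opening at its end, in the units of the state.
- robot.get_obs(): the state, without advancing time (a new reading comes with each control period).
- grab_frame(name): name is "scene" or "side" or "wrist"; returns the picture (400x640x3 uint8, red, green, blue); there is no depth.
- get_calibration(name): a dict with "fx", "fy", "cx", "cy" (pixels), "distortion" ([k1, k2, p1, p2, k3] as OpenCV has them; the pictures are not rectified), "world_to_cam" (4x4, takes a point from world to camera coordinates). Camera axes: x right, y up, looking along -z (the intrinsics and any distortion apply to the point x, -y, -z); pixel columns grow to the right and rows downward; lengths in m; the calibration is good to about 2 mm. A picture is of the moment at which its call begins: read the wrist's pose just before it. get_calibration takes no time and is no camera call; for the wrist camera it gives the pose at the moment of the call.
- workorder.sign_off(): hands the job in, once; it reports no verdict.
The state is a dict: "time": time; "joint_positions": joint angles; "joint_velocities": joint speeds; "joint_efforts": joint torques, N m; "tool_pos": TCP position; "tcp_rot": TCP orientation; "ft_force": force on the tool from outside, world axes, zero at the start; "moment": the same for the moment, N m; "gripper_width": opening from 0.0 (shut) to 1.0 (fully open).
Only numpy, scipy, OpenCV 4.12 (cv2) and the standard library are available. Lean on these libraries where they do the work, as an engineer would, in place of code of your own. Each camera call takes 0.05 s, during which the arm holds its last target. There are 200 camera calls.

## Task

Take the yellow-handled tongs out of their blue stand, and with them grip the biggest brass weight in the wooden tray by its knob and lift it out; the gripper itself must never touch a weight. Carry it to the orange balance and finish while still holding it in the tongs, level and still, a few centimetres (about 4) above the middle of the pan. Do not touch the balance or set the weight down on it, and leave the two smaller weights, the bottle and the jar where they stand.

Things in the scene. Friction and masses are not known exactly. Their poses are not given: they have to be found in the camera images.
- tongs: Spring tongs, 112 mm tall, 80 g, upright in the stand. Origin: at the lower end, mid-way between the tips when open; z up, y the line along which they close. Two parallel legs, 8 mm thick in y, inner faces at y = +20 and -20 mm when open (56 mm over the outside). The +y leg is fixed to this frame, the -y leg slides to +y without tilting. Black rubber tips: lowest 18 mm, 14 mm wide in x.
- tongs_grip (a point): Point to pinch, 80 mm straight above the tongs' origin, mid-way between the yellow handle plates when open; axes as tongs. Plates are 20 mm wide in x and span 62 to 112 mm above the tips: pinch them from above, fingers closing along y; that squeezes the tongs. Gap between tips = finger opening minus 16 mm, and the tips' middle is the fingers' middle.
- jaw (a joint): How far the tongs are squeezed shut, in m: 0 fully open (gap 40 mm) to 0.022 (gap 18 mm). A spring opens them: 4 N outward at 0, rising 0.2 N per mm. Squeezed only to about 52 mm over the outside they are held firmly and are still open.
- stand: Blue upright holder on a fixed steel foot 90 x 110 x 5 mm; origin on the table under its centre, y along the slot (and along the tongs' y). 33 x 75 mm (x, y), 45 mm tall; slot open on top, 21 x 63 mm inside. The tongs' tips stand on its floor, 6 mm above the table: raise them straight up 45 mm or more to come clear.
- tray: Fixed wooden tray, 64 x 174 x 18 mm, long side along its y; origin on the table under its centre. Three equal compartments in a row along y, about 55 mm apart, floor 6 mm above the table. Any weight may be in any compartment.
- big_weight: The biggest brass weight, to be lifted: about 200 g, 44 mm tall; origin at the centre of its underside. Body 32 mm in diameter and 28 mm tall, then a 2 mm step of a thin neck, then a round knob 22 mm in diameter from 30 to 44 mm above the underside, to be gripped by the tongs' tips.
- big_weight_mid (a point): The biggest weight's point on its axis half-way up, 22 mm above its underside.
- mid_weight_mid (a point): Middle brass weight, 25 mm in diameter, 33 mm tall, to be left in its compartment; point on its axis half-way up (16.5 mm above its underside).
- small_weight_mid (a point): Smallest brass weight, 20 mm in diameter, 27 mm tall, to be left in its compartment; point on its axis half-way up (13.5 mm above its underside).
- balance: Fixed orange and black laboratory balance, 250 x 190 mm (x, y), keypad at its -x end, casing 48 mm tall; origin on the table under its centre.
- pan (a point): Centre of the top face of the balance's round steel pan, 120 mm in diameter, 62 mm above the table; z up.
- bottle_mid (a point): White plastic bottle with yellow cap, 60 mm in diameter, 150 mm tall, to be left alone; its centre, half-way up.
- jar_mid (a point): White jar with blue label and white lid, 80 mm in diameter, 100 mm tall, to be left alone; its centre, half-way up.
Mind the look-alikes: they are no part of the job. Leave any red look-alike of the big_weight alone.

How it is judged:
On the way, in this order (a step that is already met when the one before it is completed fails the run):
1. the tongs are lifted clear of their stand in the gripper (z of tongs in the frame of stand above 0.042 m and contact force between tongs and stand below 0.1 N and contact force between the fingers and tongs above 0.5 N and z of big_weight in the frame of tray below 0.02 m), for 0.2 s.
2. the biggest weight hangs clear of the tray in the tongs alone (contact force between each of the fingers, big_weight and tongs above 0.5 N and z of big_weight in the frame of tray above 0.03 m and contact force between big_weight and tray below 0.05 N), for 0.2 s.
At the end, for the whole second after the job is handed in: The fingers hold the tongs and the tongs alone hold the biggest weight: its axis within 30 mm of the pan's centre, its underside 12 to 80 mm above the pan, tilted less than 0.15 rad, slower than 20 mm/s and 0.2 rad/s; smaller weights within 20 mm and bottle and jar within 30 mm of where they began (contact force between each of the fingers, big_weight and tongs above 0.5 N and z of big_weight in the frame of pan between 0.012 and 0.08 m and horizontal distance between big_weight_mid and pan below 0.03 m and angle between big_weight's own z axis and vertical below 0.15 rad and linear speed of big_weight below 0.02 m/s and angular speed of big_weight below 0.2 rad/s and contact force between big_weight and the fingers below 0.1 N and contact force between each of big_weight, tongs and balance below 0.1 N and distance of each of mid_weight_mid, small_weight_mid from where it was at the start of the episode below 0.02 m and distance of each of bottle_mid, jar_mid from where it was at the start of the episode below 0.03 m); the arm keeps its last pose, push and grip.
It fails at once if the gripper touches a weight (contact force between any of the fingers, the arm and big_weight above 0.3 N or contact force between any of the fingers, the arm and mid_weight above 0.3 N or contact force between any of the fingers, the arm and small_weight above 0.3 N).
It fails at once if the balance is touched (contact force between balance and anything else above 0.5 N).
It fails at once if a smaller weight, the bottle or the jar is moved from its place or tipped over (distance of any of mid_weight_mid, small_weight_mid from where it was at the start of the episode above 0.02 m or distance of any of bottle_mid, jar_mid from where it was at the start of the episode above 0.03 m or angle between any of mid_weight_mid, small_weight_mid, bottle_mid, jar_mid's own z axis and vertical above 0.5 rad).
It also fails if it takes over 43 s, if anything falls off the work surface, if the arm or the gripper's body presses on something with over 40 N, if the wrist force passes 120 N, or if a joint passes its speed limit or range.

## Working session

There is one attempt and no reset: what is moved stays moved. The work goes in short steps, Python scripts to look and compute and a tool call to move; the robot and the scene stay as the last step left them, time stands still between calls to the robot, and variables do not carry over. Pictures are saved under pics/ and viewed, about 8 in all and at most 12, crops included, and the job is handed in when it is done.

Besides the shell and the picture viewer there is one more tool, called as name(argument=value, ...), one argument or row to a line, values as JSON. carry_out: Moves the arm, as the interface text tells. Its arguments: {"type":"object","properties":{"plan":{"type":"array"},"claw":{"type":"number"},"force":{"type":"number"}},"required":["plan"]}

```bash
mkdir -p pics; cat > h.py <<'E'
import numpy as np, cv2
from cell import robot, grab_frame, get_calibration, workorder
def snap(n,f):
    c=get_calibration(n); im=grab_frame(n); cv2.imwrite(f'pics/{f}.png',im[:,:,::-1]); np.save(f'pics/{f}.npy',c,allow_pickle=True); return im,c
def load(f): return np.load(f'pics/{f}.npy',allow_pickle=True).item()
def K(c): return np.array([[c['fx'],0,c['cx']],[0,c['fy'],c['cy']],[0,0,1.]])
def ray(c,u,v):
    p=cv2.undistortPoints(np.array([[[u,v]]],float),K(c),np.array(c['distortion'],float))[0,0]
    M=np.array(c['world_to_cam']); R=M[:3,:3]; o=-R.T@M[:3,3]
    return o,R.T@np.array([p[0],-p[1],-1])
def at_z(c,u,v,z):
    o,d=ray(c,u,v); return o+d*(z-o[2])/d[2]
def proj(c,P):
    P=np.atleast_2d(np.array(P,float)); M=np.array(c['world_to_cam']); q=P@M[:3,:3].T+M[:3,3]; q=q*[1,-1,-1]
    return cv2.projectPoints(q,np.zeros(3),np.zeros(3),K(c),np.array(c['distortion'],float))[0][:,0]
E
python3 - <<'E'
from h import *
o=robot.get_obs(); print(o)
a,ca=snap('scene','s0'); b,cb=snap('side','d0'); w,cw=snap('wrist','w0')
for c in(ca,cb,cw): print({k:np.round(v,3).tolist() for k,v in c.items()})
E
```

```text
{'time': 0.0, 'joint_positions': array([ 1.02481189,  0.3339055 ,  0.03986749,  1.46631508, -0.01339256,
        1.34328897, -0.05849444]), 'joint_velocities': array([-2.87577217e-04,  3.10008954e-03, -1.36710899e-03, -8.75059373e-07,
       -6.25790431e-04,  8.28797461e-04,  8.64945075e-04]), 'joint_efforts': array([-8.79270974e-04, -6.58571291e+01,  1.36447594e+00, -4.05561125e+01,
        1.66648789e-02,  1.27482286e-02,  7.25134623e-05]), 'tool_pos': array([ 0.28061368, -0.58578243,  0.23040323]), 'tcp_rot': array([ 3.14147571e+00,  1.64692164e-03, -1.12401658e+00]), 'ft_force': array([-0.14850825,  0.09480212, -0.47288588]), 'moment': array([0.02564929, 0.05061815, 0.03317372]), 'gripper_width': 0.9974565843416122}
{'fx': 497.807, 'fy': 497.807, 'cx': 318.133, 'cy': 196.75, 'distortion': [0.03, 0.0, 0.0, 0.0, 0.0], 'world_to_cam': [[0.742, 0.67, -0.0, -0.431], [-0.57, 0.632, 0.525, 0.309], [0.352, -0.39, 0.851, -1.363], [0.0, 0.0, 0.0, 1.0]]}
{'fx': 375.289, 'fy': 375.289, 'cx': 311.828, 'cy': 198.284, 'distortion': [-0.017, 0.0, 0.0, 0.0, 0.0], 'world_to_cam': [[-0.782, -0.622, 0.018, 0.474], [0.357, -0.424, 0.832, -0.282], [-0.51, 0.658, 0.554, -0.486], [0.0, 0.0, 0.0, 1.0]]}
{'fx': 358.957, 'fy': 358.957, 'cx': 317.793, 'cy': 194.037, 'distortion': [-0.063, 0.0, 0.0, 0.0, 0.0], 'world_to_cam': [[0.432, -0.902, -0.002, -0.649], [0.859, 0.412, -0.303, 0.04], [0.274, 0.129, 0.953, -0.38], [0.0, 0.0, 0.0, 1.0]]}
```

View pics/s0.png

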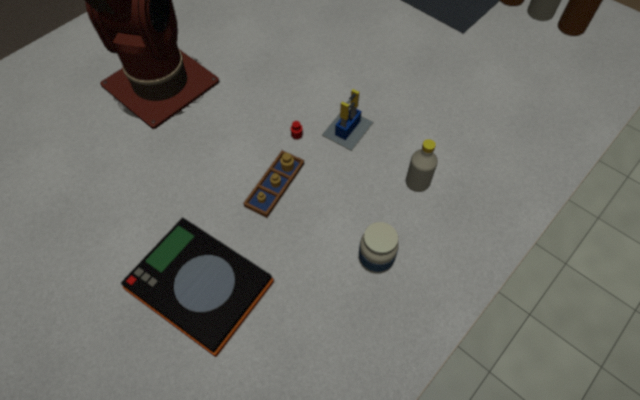

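View pics/d0.png

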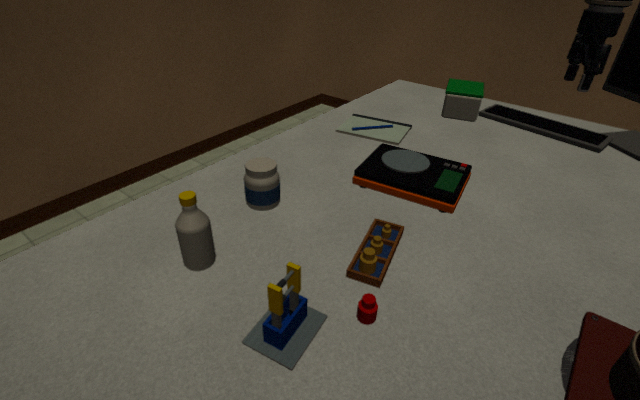

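The scene view shows the tongs at (350,107) in the stand at (347,128). The tray has its largest weight at (287,160), then others at (276,179) and (262,197). There is a red look-alike at (296,130), and the pan is at (205,283). The side view agrees: tongs (285,290), big weight (369,257), red one (368,308). I'll check one close crop composite.

```bash
python3 - <<'E'
from h import *
s=cv2.imread('pics/s0.png'); d=cv2.imread('pics/d0.png')
A=cv2.resize(s[85:220,240:380],None,fx=4,fy=4,interpolation=2)  # 560x540
B=cv2.resize(d[210:365,240:420],(400,345),interpolation=2)
A=cv2.resize(s[85:220,240:380],(400,386),interpolation=2)
C=np.zeros((390,800,3),np.uint8);C[:386,:400]=A;C[:345,400:]=B
C=cv2.convertScaleAbs(C,alpha=1.7)
cv2.imwrite('pics/c0.png',C)
c=load('s0');e=load('d0')
for n,u,v,z in [('bigknob',287.5,157,.05),('mid',275.5,178,.039),('small',262,196,.033),('pan',205,283,.062),('bottletop',429,145,.15),('jar',380,236,.1),('red',296,130,.02)]: print(n,at_z(c,u,v,z).round(3))
for n,u,v,z in [('bigknob',369,253,.05),('mid',377,241,.039),('small',387,229,.033),('pan',406,161,.062),('bottletop',188,196,.15),('jar',261,165,.1),('red',368,310,.02)]: print(n,at_z(e,u,v,z).round(3))
E
```

```text
bigknob [0.457 0.03  0.05 ]
mid [ 0.472 -0.027  0.039]
small [ 0.481 -0.08   0.033]
pan [ 0.557 -0.31   0.062]
bottletop [0.714 0.205 0.15 ]
jar [ 0.76  -0.012  0.1  ]
red [0.399 0.119 0.02 ]
bigknob [0.448 0.037 0.05 ]
mid [ 0.46  -0.013  0.039]
small [ 0.466 -0.064  0.033]
pan [ 0.548 -0.301  0.062]
bottletop [0.704 0.212 0.15 ]
jar [ 0.755 -0.006  0.1  ]
red [0.394 0.123 0.02 ]
```

View pics/c0.png

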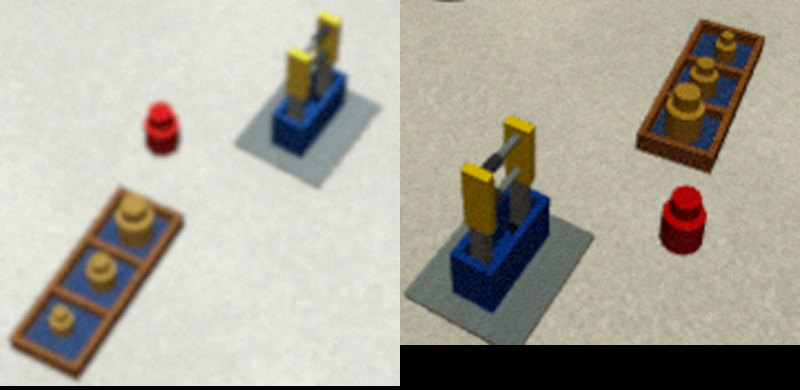

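The crop confirms the choice: the big brass weight is in the tray's end compartment nearest the stand, and the red one is standing loose on the table. Next I'll fit the tongs' pose and work out the move.

```bash
cat >> h.py <<'E'
from scipy.spatial.transform import Rotation as Ro
def goto(p,yaw):
    o=robot.get_obs(); R=Ro.from_euler('xyz',o['tcp_rot']); t=Ro.from_euler('xyz',[np.pi,0,yaw])
    print('from',np.round(o['tool_pos'],4),'rpy',np.round(o['tcp_rot'],3),'t',round(o['time'],2),'| shift mm',(R.inv().apply(np.array(p)-o['tool_pos'])*1000).round(1),'rv',(R.inv()*t).as_rotvec().round(4))
E
python3 - <<'E'
from h import *
c=load('s0');e=load('d0')
P=[at_z(c,345,103.5,.118),at_z(c,354.8,91,.118)];Q=[at_z(e,275.6,287.3,.118),at_z(e,293.6,266.2,.118)]
for A in(P,Q):
    d=A[0]-A[1]; print(np.round(A,4).tolist(),np.mean(A,0).round(4),np.linalg.norm(d).round(3),np.arctan2(d[1],d[0]))
# tray corners (outer top z .018)
for u,v in [(122,188),(183,215),(80,376),(12,342)]: print('tray',at_z(c,240+u/2.857,85+v/2.857,.018).round(3))
print(Ro.from_euler('xyz',robot.get_obs()['tcp_rot']).as_matrix().round(3))
E
```

```text
[[0.4871, 0.1981, 0.118], [0.4788, 0.2439, 0.118]] [0.483 0.221 0.118] 0.046 -1.3910487320657217
[[0.4748, 0.2459, 0.118], [0.4825, 0.2002, 0.118]] [0.4786 0.2231 0.118 ] 0.046 1.7370503558704276
tray [0.418 0.051 0.018]
tray [0.476 0.065 0.018]
tray [ 0.522 -0.104  0.018]
tray [ 0.46  -0.118  0.018]
[[ 0.432 -0.902 -0.001]
 [-0.902 -0.432  0.001]
 [-0.001  0.    -1.   ]]
```

```bash
python3 - <<'E'
from h import *
for p in [(.52,-.2,.23),(.51,0.02,.23),(.481,.222,.22)]: goto(p,-1.40)
E
```

```text
from [ 0.2807 -0.5859  0.2306] rpy [ 3.142e+00  1.000e-03 -1.124e+00] t 0.15 | shift mm [-244.6 -382.6    0.9] rv [2.00e-04 1.20e-03 2.76e-01]
from [ 0.2807 -0.5859  0.2306] rpy [ 3.142e+00  1.000e-03 -1.124e+00] t 0.15 | shift mm [-447.3 -468.6    1.2] rv [2.00e-04 1.20e-03 2.76e-01]
from [ 0.2807 -0.5859  0.2306] rpy [ 3.142e+00  1.000e-03 -1.124e+00] t 0.15 | shift mm [-642.  -529.7   11.4] rv [2.00e-04 1.20e-03 2.76e-01]
```

carry_out(
  plan=[
    {"tx":-25,"ty":-38,"rz":0.03},
    {"tx":-49,"ty":-77,"rz":0.06},
    {"tx":-75,"ty":-115,"rz":0.1},
    {"tx":-100,"ty":-155,"rz":0.14},
    {"tx":-125,"ty":-192,"rz":0.18},
    {"tx":-150,"ty":-230,"rz":0.22},
    {"tx":-175,"ty":-270,"rz":0.25},
    {"tx":-200,"ty":-308,"rz":0.276},
    {"tx":-225,"ty":-345,"rz":0.276},
    {"tx":-245,"ty":-382,"rz":0.276},
    {"tx":-285,"ty":-402,"rz":0.276},
    {"tx":-326,"ty":-420,"rz":0.276},
  ],
  claw=85,
  force=40,
)

```text
invalid input at $.plan[0]: expected keys tx, ty, tz, rx, ry, rz
```

```bash
python3 - <<'E'
from h import *
for p in [(.51,0.02,.23),(.481,.222,.22)]: goto(p,-1.40)
E
```

```text
from [ 0.2807 -0.5859  0.2306] rpy [ 3.142e+00  1.000e-03 -1.124e+00] t 0.15 | shift mm [-447.3 -468.6    1.2] rv [2.00e-04 1.20e-03 2.76e-01]
from [ 0.2807 -0.5859  0.2306] rpy [ 3.142e+00  1.000e-03 -1.124e+00] t 0.15 | shift mm [-642.  -529.7   11.4] rv [2.00e-04 1.20e-03 2.76e-01]
```

carry_out(
  plan=[
    {"tx":-25,"ty":-38,"tz":0,"rx":0,"ry":0,"rz":0.03},
    {"tx":-50,"ty":-77,"tz":0,"rx":0,"ry":0,"rz":0.06},
    {"tx":-75,"ty":-115,"tz":0,"rx":0,"ry":0,"rz":0.1},
    {"tx":-100,"ty":-155,"tz":0,"rx":0,"ry":0,"rz":0.14},
    {"tx":-125,"ty":-192,"tz":0,"rx":0,"ry":0,"rz":0.18},
    {"tx":-150,"ty":-230,"tz":0,"rx":0,"ry":0,"rz":0.22},
    {"tx":-175,"ty":-270,"tz":0,"rx":0,"ry":0,"rz":0.25},
    {"tx":-200,"ty":-308,"tz":0,"rx":0,"ry":0,"rz":0.276},
    {"tx":-225,"ty":-345,"tz":0,"rx":0,"ry":0,"rz":0.276},
    {"tx":-245,"ty":-382,"tz":0,"rx":0,"ry":0,"rz":0.276},
    {"tx":-285,"ty":-402,"tz":0,"rx":0,"ry":0,"rz":0.276},
    {"tx":-326,"ty":-420,"tz":0,"rx":0,"ry":0,"rz":0.276},
  ],
  claw=85,
  force=40,
)

```text
time: 1.35
tool_pos: [0.5188, -0.1086, 0.2305]
tcp_rot: [3.141, 0.002, -1.4]
ft_force: [-0.1, 0.4, 0.2]
gripper_width: 0.992
```

```bash
python3 - <<'E'
from h import *
for p in [(.51,0.02,.23),(.481,.222,.22)]: goto(p,-1.40)
E
```

```text
from [ 0.5188 -0.1086  0.2305] rpy [ 3.141e+00  2.000e-03 -1.400e+00] t 1.35 | shift mm [-128.2  -13.2    0.7] rv [0.0009 0.0018 0.0002]
from [ 0.5188 -0.1086  0.2305] rpy [ 3.141e+00  2.000e-03 -1.400e+00] t 1.35 | shift mm [-332.2  -19.    11.1] rv [0.0009 0.0018 0.0002]
```

```bash
python3 - <<'E'
from h import *
im,c=snap('wrist','w1')
M=np.array(c['world_to_cam']);print('cam',-M[:3,:3].T@M[:3,3],-M[2,:3])
print(proj(c,[(.4525,.033,.05),(.481,.222,.118),(.466,-.02,.039)]))
E
```

```text
cam [ 0.59483413 -0.09614646  0.37277116] [-0.30012349 -0.05014113 -0.95258163]
[[162.11670898 208.93925482]
 [-92.56577109 166.54920186]
 [220.19883095 201.14916997]]
```

carry_out(
  plan=[
    {"tx":-40,"ty":-3,"tz":0,"rx":0,"ry":0,"rz":0},
    {"tx":-85,"ty":-6,"tz":2,"rx":0,"ry":0,"rz":0},
    {"tx":-130,"ty":-10,"tz":4,"rx":0,"ry":0,"rz":0},
    {"tx":-175,"ty":-14,"tz":6,"rx":0,"ry":0,"rz":0},
    {"tx":-220,"ty":-16,"tz":8,"rx":0,"ry":0,"rz":0},
    {"tx":-260,"ty":-18,"tz":10,"rx":0,"ry":0,"rz":0},
    {"tx":-295,"ty":-19,"tz":11,"rx":0,"ry":0,"rz":0},
    {"tx":-320,"ty":-19,"tz":11,"rx":0,"ry":0,"rz":0},
    {"tx":-332,"ty":-19,"tz":11,"rx":0,"ry":0,"rz":0},
    {"tx":-332,"ty":-19,"tz":11,"rx":0,"ry":0,"rz":0},
    {"tx":-332,"ty":-19,"tz":11,"rx":0,"ry":0,"rz":0},
  ],
)

```text
time: 2.5
tool_pos: [0.4787, 0.229, 0.2213]
tcp_rot: [3.141, 0.004, -1.392]
ft_force: [-0.1, -1.0, -0.5]
gripper_width: 0.994
```

```bash
python3 - <<'E'
from h import *
im,c=snap('wrist','w2'); o=robot.get_obs();print(o['tool_pos'],o['joint_positions'].round(2))
print(proj(c,[(.481,.222,.118),(.4525,.033,.05)]))
cv2.imwrite('pics/w12.png',cv2.convertScaleAbs(cv2.resize(np.hstack([cv2.imread('pics/w1.png'),cv2.imread('pics/w2.png')]),(800,250),interpolation=3),alpha=1.6))
E
```

```text
[0.47883177 0.22859854 0.221332  ] [ 0.02  0.14 -0.6   1.74  0.08  1.28 -1.99]
[[327.94192527 190.82002641]
 [512.89003147 231.15803716]]
```

View pics/w2.png

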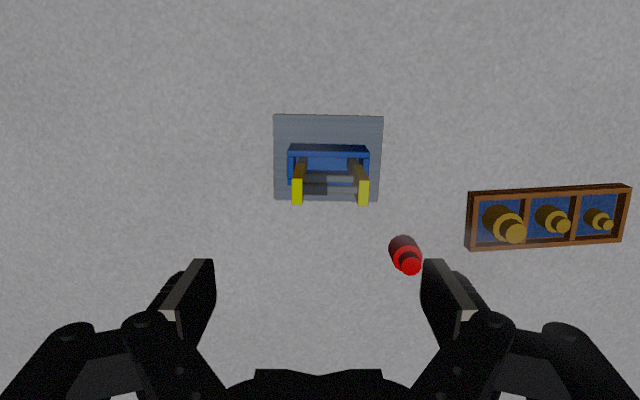

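Wrist view: the plate tops are at about (297,191) and (363,192), and the big knob's top is at about (515,233). Both match the predictions to within 2–3 px. Now I'll refine.

```bash
python3 - <<'E'
from h import *
c=load('w2'); im=cv2.imread('pics/w2.png')[:,:,::-1].astype(int)
m=((im[:,:,0]>150)&(im[:,:,1]>130)&(im[:,:,2]<90)); m[:150]=0;m[215:]=0
n,l,s,ce=cv2.connectedComponentsWithStats(m.astype(np.uint8))
A=[]
for i in range(1,n):
    if s[i,4]>80: print(s[i],ce[i]); A.append(at_z(c,*ce[i],.118))
A=np.array(A); d=A[1]-A[0]; print(A,A.mean(0),np.linalg.norm(d),np.arctan2(d[1],d[0]))
print('knob',at_z(c,515.5,232.5,.05))
p=A.mean(0)
yaw=np.arctan2(d[1],d[0])
goto((p[0],p[1],.22),yaw);goto((p[0],p[1],.066),yaw)
E
```

```text
[292 179  10  26 229] [296.87336245 191.04366812]Traceback (most recent call last):
  File "<stdin>", line 8, in <module>
IndexError: index 1 is out of bounds for axis 0 with size 1
```

```bash
python3 - <<'E'
from h import *
c=load('w2'); im=cv2.imread('pics/w2.png')[:,:,::-1].astype(int)
m=((im[:,:,0]>110)&(im[:,:,1]>100)&(im[:,:,2]<90)); m[:150]=0;m[215:]=0
n,l,s,ce=cv2.connectedComponentsWithStats(m.astype(np.uint8))
for i in range(1,n):
    if s[i,4]>50: print(s[i],ce[i])
A=np.array([at_z(c,296.9,191,.118),at_z(c,363.3,192,.118)]); d=A[1]-A[0]; print(A,A.mean(0),np.linalg.norm(d),np.arctan2(d[1],d[0]))
print('knob',at_z(c,515.5,232.5,.05))
p=A.mean(0)
yaw=np.arctan2(d[1],d[0])
goto((p[0],p[1],.22),yaw);goto((p[0],p[1],.066),yaw)
E
```

```text
[291 178  12  27 281] [296.21352313 191.3772242 ]
[358 180  12  26 279] [363.21863799 192.42293907]
[[0.47690241 0.24386183 0.118     ]
 [0.48465408 0.19687497 0.118     ]] [0.48077824 0.2203684  0.118     ] 0.04762199325071973 -1.407293840505704
knob [0.4516022  0.02991542 0.05      ]
from [0.4788 0.2286 0.2213] rpy [ 3.141  0.004 -1.393] t 2.55 | shift mm [ 8.4 -0.5  1.3] rv [0.0004 0.004  0.0139]
from [0.4788 0.2286 0.2213] rpy [ 3.141  0.004 -1.393] t 2.55 | shift mm [  9.1  -0.5 155.3] rv [0.0004 0.004  0.0139]
```

carry_out(
  plan=[
    {"tx":5,"ty":0,"tz":10,"rx":0,"ry":0.004,"rz":0.014},
    {"tx":9,"ty":0,"tz":30,"rx":0,"ry":0.004,"rz":0.014},
    {"tx":9,"ty":0,"tz":50,"rx":0,"ry":0.004,"rz":0.014},
    {"tx":9,"ty":-0.5,"tz":70,"rx":0,"ry":0.004,"rz":0.014},
    {"tx":9,"ty":-0.5,"tz":90,"rx":0,"ry":0.004,"rz":0.014},
    {"tx":9,"ty":-0.5,"tz":110,"rx":0,"ry":0.004,"rz":0.014},
    {"tx":9,"ty":-0.5,"tz":130,"rx":0,"ry":0.004,"rz":0.014},
    {"tx":9,"ty":-0.5,"tz":145,"rx":0,"ry":0.004,"rz":0.014},
    {"tx":9,"ty":-0.5,"tz":155,"rx":0,"ry":0.004,"rz":0.014},
    {"tx":9,"ty":-0.5,"tz":155,"rx":0,"ry":0.004,"rz":0.014},
    {"tx":9,"ty":-0.5,"tz":155,"rx":0,"ry":0.004,"rz":0.014},
    {"tx":9,"ty":-0.5,"tz":155,"rx":0,"ry":0.004,"rz":0.014},
  ],
)

```text
time: 3.75
tool_pos: [0.4814, 0.2207, 0.0672]
tcp_rot: [-3.141, 0.0, -1.407]
ft_force: [-0.5, 0.5, -0.5]
gripper_width: 0.999
```

```bash
python3 - <<'E'
from h import *
goto((.4808,.2204,.066),-1.407)
snap('wrist','w3')
E
```

```text
from [0.4814 0.2207 0.0672] rpy [-3.141  0.    -1.407] t 3.75 | shift mm [0.2 0.6 1.2] rv [-0.0011  0.0002 -0.0005]
```

View pics/w3.png

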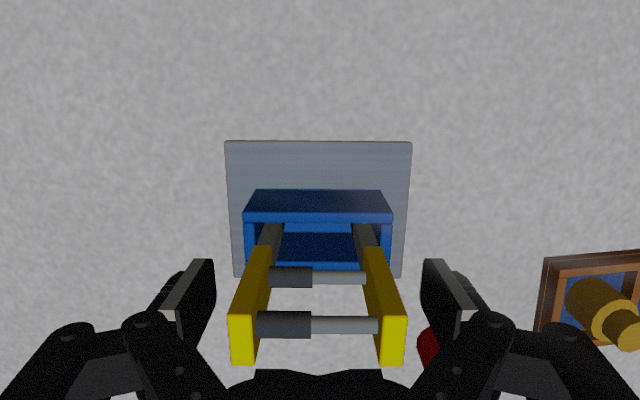

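The plates (x 230–405) sit centred between the pads (215–421). I'll close to about 51 mm.

carry_out(
  plan=[
    {"tx":0,"ty":0,"tz":0,"rx":0,"ry":0,"rz":0},
    {"tx":0,"ty":0,"tz":0,"rx":0,"ry":0,"rz":0},
    {"tx":0,"ty":0,"tz":0,"rx":0,"ry":0,"rz":0},
    {"tx":0,"ty":0,"tz":0,"rx":0,"ry":0,"rz":0},
    {"tx":0,"ty":0,"tz":0,"rx":0,"ry":0,"rz":0},
    {"tx":0,"ty":0,"tz":0,"rx":0,"ry":0,"rz":0},
    {"tx":0,"ty":0,"tz":0,"rx":0,"ry":0,"rz":0},
    {"tx":0,"ty":0,"tz":0,"rx":0,"ry":0,"rz":0},
  ],
  claw=51,
  force=40,
)

```text
time: 4.6
tool_pos: [0.4819, 0.221, 0.068]
tcp_rot: [-3.139, 0.0, -1.407]
ft_force: [-1.3, -1.0, 5.7]
gripper_width: 0.6
```

carry_out(
  plan=[
    {"tx":0,"ty":0,"tz":-5,"rx":0,"ry":0,"rz":0},
    {"tx":0,"ty":0,"tz":-12,"rx":0,"ry":0,"rz":0},
    {"tx":0,"ty":0,"tz":-24,"rx":0,"ry":0,"rz":0},
    {"tx":0,"ty":0,"tz":-36,"rx":0,"ry":0,"rz":0},
    {"tx":0,"ty":0,"tz":-48,"rx":0,"ry":0,"rz":0},
    {"tx":0,"ty":0,"tz":-60,"rx":0,"ry":0,"rz":0},
    {"tx":0,"ty":0,"tz":-72,"rx":0,"ry":0,"rz":0},
    {"tx":0,"ty":0,"tz":-82,"rx":0,"ry":0,"rz":0},
    {"tx":0,"ty":0,"tz":-86,"rx":0,"ry":0,"rz":0},
    {"tx":0,"ty":0,"tz":-86,"rx":0,"ry":0,"rz":0},
    {"tx":0,"ty":0,"tz":-86,"rx":0,"ry":0,"rz":0},
  ],
)

```text
time: 5.7
tool_pos: [0.4815, 0.2208, 0.1536]
tcp_rot: [-3.14, 0.0, -1.407]
ft_force: [-0.2, 0.0, -0.1]
gripper_width: 0.599
```

```bash
python3 - <<'E'
from h import *
for y in(.1,.03): goto((.4535,y,.154),-1.407)
a,_=snap('wrist','w4'); b,_=snap('side','d4'); s,_=snap('scene','s4')
A=cv2.resize(a,(480,300)); B=cv2.resize(b[140:340,200:413],(320,300))
cv2.imwrite('pics/c4.png',cv2.convertScaleAbs(np.hstack([A,B])[:,:,::-1],alpha=1.5))
E
```

```text
from [0.4815 0.2208 0.1536] rpy [-3.14   0.    -1.407] t 5.7 | shift mm [114.6  47.2  -0.5] rv [-0.0019  0.0002 -0.0004]
from [0.4815 0.2208 0.1536] rpy [-3.14   0.    -1.407] t 5.7 | shift mm [183.7  58.6  -0.6] rv [-0.0019  0.0002 -0.0004]
```

View pics/c4.png

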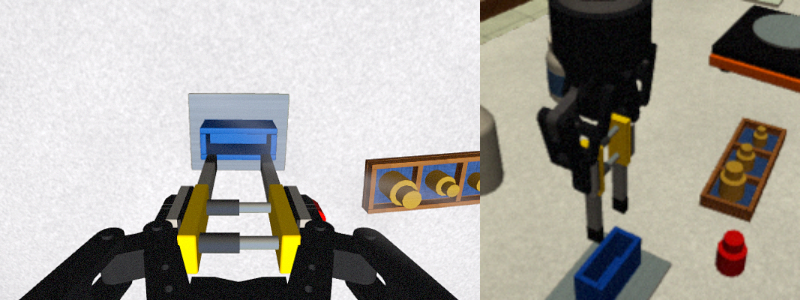

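carry_out(
  plan=[
    {"tx":20,"ty":6,"tz":0,"rx":0,"ry":0,"rz":0},
    {"tx":45,"ty":14,"tz":0,"rx":0,"ry":0,"rz":0},
    {"tx":75,"ty":24,"tz":0,"rx":0,"ry":0,"rz":0},
    {"tx":105,"ty":34,"tz":0,"rx":0,"ry":0,"rz":0},
    {"tx":135,"ty":43,"tz":0,"rx":0,"ry":0,"rz":0},
    {"tx":160,"ty":51,"tz":0,"rx":0,"ry":0,"rz":0},
    {"tx":176,"ty":56,"tz":0,"rx":0,"ry":0,"rz":0},
    {"tx":183,"ty":59,"tz":5,"rx":0,"ry":0,"rz":0},
    {"tx":183,"ty":59,"tz":10,"rx":0,"ry":0,"rz":0},
    {"tx":183,"ty":59,"tz":10,"rx":0,"ry":0,"rz":0},
    {"tx":183,"ty":59,"tz":10,"rx":0,"ry":0,"rz":0},
    {"tx":183,"ty":59,"tz":10,"rx":0,"ry":0,"rz":0},
  ],
)

```text
time: 7.05
tool_pos: [0.4531, 0.0316, 0.1432]
tcp_rot: [-3.14, 0.001, -1.406]
ft_force: [0.6, 0.6, 0.3]
gripper_width: 0.603
```

```bash
python3 - <<'E'
from h import *
o=robot.get_obs(); print(o['time'],o['tool_pos'].round(4),o['tcp_rot'].round(3))
a,c=snap('wrist','w5'); b,cb=snap('side','d5'); s,cs=snap('scene','s5')
T=o['tool_pos']; d=np.array([np.cos(-1.407),np.sin(-1.407),0])
tips=[T+d*k-[0,0,.062] for k in(.022,-.022)]
for n,q in(('w',c),('d',cb),('s',cs)): print(n,proj(q,tips).round(1).tolist(),proj(q,[(.4535,.03,.05)]).round(1))
X=[cv2.resize(b[180:300,290:450],(400,300),interpolation=2),cv2.resize(s[95:215,205:365],(400,300),interpolation=2)]
X=np.hstack(X); W=cv2.resize(a[170:400,150:490],(443,300),interpolation=2); W=np.hstack([W,np.zeros((300,357,3),np.uint8)])
cv2.imwrite('pics/c5.png',cv2.convertScaleAbs(np.vstack([X,W])[:,:,::-1],alpha=1.6))
E
```

```text
7.05 [0.4531 0.0316 0.1432] [-3.140e+00  1.000e-03 -1.406e+00]
w [[353.3, 212.8], [280.9, 212.7]] [[319.6 196.6]]
d [[374.7, 229.7], [365.3, 243.7]] [[368.6 249.6]]
s [[280.6, 153.9], [291.4, 141.1]] [[286.4 156.1]]
```

View pics/c5.png

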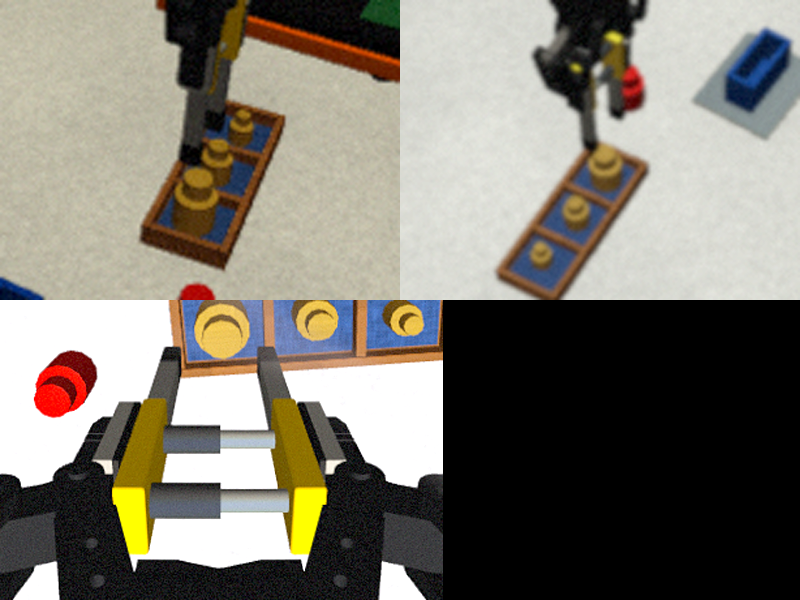

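```bash
python3 - <<'E'
from h import *
a=cv2.imread('pics/w5.png'); c=load('w5')
q=cv2.cvtColor(a,cv2.COLOR_BGR2HSV); print(q[190:200:3,316:326:3].tolist())
v=q[:,:,2]*((q[:,:,0]>15)&(q[:,:,0]<35)&(q[:,:,1]>90))
m=(v>0.85*np.median(v[190:200,315:326])).astype(np.uint8); m[225:]=0; m=cv2.morphologyEx(m,2,np.ones((5,5)))
n,l,s,ce=cv2.connectedComponentsWithStats(m)
for i in range(1,n):
    if s[i,4]>60: print(s[i],ce[i],at_z(c,*ce[i],.05),at_z(c,s[i,0]+s[i,2]/2-.5,s[i,1]+s[i,3]/2-.5,.05))
print(proj(c,[(.4535+.011*np.cos(t),.03+.011*np.sin(t),.05) for t in np.arange(0,6.28,.785)]).round(1).tolist())
Z=cv2.resize(a[150:240,250:400],(750,450),interpolation=2); cv2.imwrite('pics/c6.png',cv2.convertScaleAbs(Z,alpha=1.4))
E
```

```text
[[[22, 168, 150], [22, 168, 152], [22, 161, 152], [22, 153, 153]], [[22, 159, 152], [23, 164, 149], [22, 169, 152], [22, 165, 147]], [[23, 167, 150], [22, 163, 150], [22, 157, 149], [22, 156, 149]], [[21, 148, 152], [22, 164, 149], [22, 150, 151], [22, 155, 150]]]
[378 171  27  22 232] [388.40948276 178.73706897] [ 0.47381308 -0.01415375  0.05      ] [ 0.47219811 -0.01634045  0.05      ]
[ 300  174   41   41 1152] [319.94618056 194.08940972] [0.45534426 0.03004556 0.05      ] [0.45541405 0.03001969 0.05      ]
[450 174  17  19 137] [456.59124088 181.75182482] [ 0.47953777 -0.06121973  0.05      ] [ 0.47883858 -0.06244383  0.05      ]
[387 181  22  20 349] [396.68194842 190.26361032] [ 0.46673315 -0.02162357  0.05      ] [ 0.46666019 -0.02222176  0.05      ]
[461 183  13  14 160] [467.025  189.3625] [ 0.47546286 -0.07002828  0.05      ] [ 0.47536372 -0.07003952  0.05      ]
[[322.2, 181.5], [310.2, 184.1], [303.8, 194.1], [306.7, 205.3], [316.9, 211.4], [328.7, 208.8], [335.2, 199.1], [332.7, 187.8]]
```

View pics/c6.png

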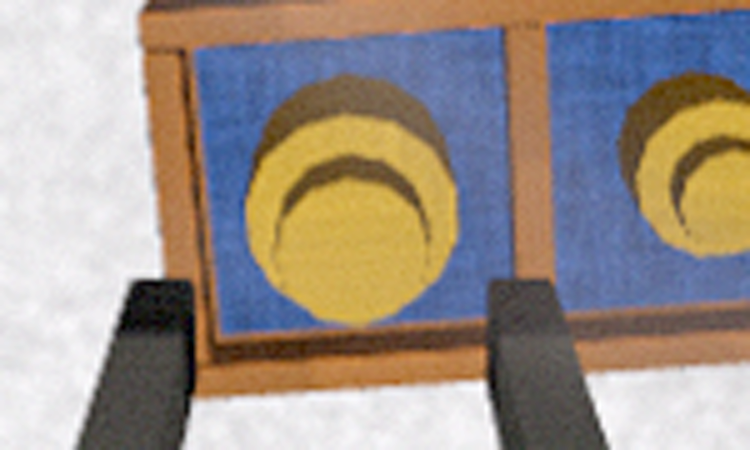

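```bash
python3 - <<'E'
from h import *
c=load('w5')
print('knob',at_z(c,320.7,200.4,.05),'body',at_z(c,320.3,193.2,.034))
T=np.array([.4531,.0316,.1432])
ex=np.array([-np.sin(-1.407),np.cos(-1.407),0]) 
for z in(.079,.081,.083):
    e=[at_z(c,282.6,206.6,z),at_z(c,520/5+250,206.6,z)]; m=np.mean(e,0); d=e[1]-e[0]; print(z,'edge mid',m,'centre',m-ex*.007,np.linalg.norm(d),np.arctan2(d[1],d[0]))
E
```

```text
knob [0.45090751 0.02877097 0.05      ] body [0.45107645 0.0289791  0.034     ]
0.079 edge mid [0.45630643 0.03138308 0.079     ] centre [0.44940012 0.03024163 0.079     ] 0.043644437529383684 -1.4060873914449847
0.081 edge mid [0.45700791 0.03150177 0.081     ] centre [0.45010161 0.03036032 0.081     ] 0.04322215967510557 -1.4060873914449847
0.083 edge mid [0.4577094  0.03162046 0.083     ] centre [0.45080309 0.03047901 0.083     ] 0.042799881820827446 -1.4060873914449843
```

carry_out(
  plan=[
    {"tx":1,"ty":-0.3,"tz":2,"rx":0,"ry":0,"rz":0},
    {"tx":1.7,"ty":-0.5,"tz":4,"rx":0,"ry":0,"rz":0},
    {"tx":1.7,"ty":-0.5,"tz":8,"rx":0,"ry":0,"rz":0},
    {"tx":1.7,"ty":-0.5,"tz":14,"rx":0,"ry":0,"rz":0},
    {"tx":1.7,"ty":-0.5,"tz":20,"rx":0,"ry":0,"rz":0},
    {"tx":1.7,"ty":-0.5,"tz":26,"rx":0,"ry":0,"rz":0},
    {"tx":1.7,"ty":-0.5,"tz":32,"rx":0,"ry":0,"rz":0},
    {"tx":1.7,"ty":-0.5,"tz":37,"rx":0,"ry":0,"rz":0},
    {"tx":1.7,"ty":-0.5,"tz":41,"rx":0,"ry":0,"rz":0},
    {"tx":1.7,"ty":-0.5,"tz":41,"rx":0,"ry":0,"rz":0},
    {"tx":1.7,"ty":-0.5,"tz":41,"rx":0,"ry":0,"rz":0},
    {"tx":1.7,"ty":-0.5,"tz":41,"rx":0,"ry":0,"rz":0},
  ],
)

```text
time: 8.4
tool_pos: [0.4541, 0.0295, 0.1026]
tcp_rot: [-3.139, 0.0, -1.407]
ft_force: [1.0, -0.6, -1.2]
gripper_width: 0.596
```

```bash
python3 - <<'E'
from h import *
goto((.4539,.030,.1022),-1.407)
a,c=snap('wrist','w7'); b,cb=snap('side','d7')
X=np.hstack([cv2.resize(a[170:330,220:420],(400,320),interpolation=2),cv2.resize(b[200:300,310:435],(400,320),interpolation=2)])
cv2.imwrite('pics/c7.png',cv2.convertScaleAbs(X[:,:,::-1],alpha=1.6))
E
```

```text
from [0.4541 0.0295 0.1026] rpy [-3.139  0.    -1.407] t 8.4 | shift mm [-0.5  0.2  0.4] rv [-0.0021  0.0003  0.0004]
```

View pics/c7.png

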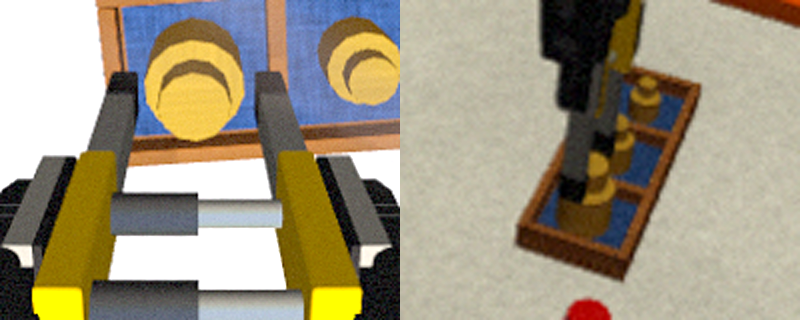

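The tips straddle the knob (knob mid x≈194, tips' mid ≈197 in the crop). Squeezing now.

carry_out(
  plan=[
    {"tx":0,"ty":0,"tz":0,"rx":0,"ry":0,"rz":0},
    {"tx":0,"ty":0,"tz":0,"rx":0,"ry":0,"rz":0},
    {"tx":0,"ty":0,"tz":0,"rx":0,"ry":0,"rz":0},
    {"tx":0,"ty":0,"tz":0,"rx":0,"ry":0,"rz":0},
    {"tx":0,"ty":0,"tz":0,"rx":0,"ry":0,"rz":0},
    {"tx":0,"ty":0,"tz":0,"rx":0,"ry":0,"rz":0},
    {"tx":0,"ty":0,"tz":0,"rx":0,"ry":0,"rz":0},
    {"tx":0,"ty":0,"tz":0,"rx":0,"ry":0,"rz":0},
  ],
  claw=32,
  force=50,
)

```text
time: 9.3
tool_pos: [0.4544, 0.0294, 0.1028]
tcp_rot: [-3.139, -0.0, -1.407]
ft_force: [-0.3, -2.8, 5.6]
gripper_width: 0.414
```

carry_out(
  plan=[
    {"tx":0,"ty":0,"tz":-3,"rx":0,"ry":0,"rz":0},
    {"tx":0,"ty":0,"tz":-6,"rx":0,"ry":0,"rz":0},
    {"tx":0,"ty":0,"tz":-10,"rx":0,"ry":0,"rz":0},
    {"tx":0,"ty":0,"tz":-15,"rx":0,"ry":0,"rz":0},
    {"tx":0,"ty":0,"tz":-20,"rx":0,"ry":0,"rz":0},
    {"tx":0,"ty":0,"tz":-20,"rx":0,"ry":0,"rz":0},
    {"tx":0,"ty":0,"tz":-20,"rx":0,"ry":0,"rz":0},
  ],
)

```text
time: 10.0
tool_pos: [0.4544, 0.0293, 0.123]
tcp_rot: [-3.139, -0.0, -1.407]
ft_force: [-0.1, -0.3, -2.6]
gripper_width: 0.416
```

```bash
python3 - <<'E'
from h import *
print(robot.get_obs()['gripper_width']*85.4)
a,c=snap('wrist','w8'); b,cb=snap('side','d8')
X=np.hstack([cv2.resize(a[150:330,210:435],(400,320),interpolation=2),cv2.resize(b[200:300,310:435],(400,320),interpolation=2)])
cv2.imwrite('pics/c8.png',cv2.convertScaleAbs(X[:,:,::-1],alpha=1.6))
E
```

```text
35.567973128758275
```

View pics/c8.png

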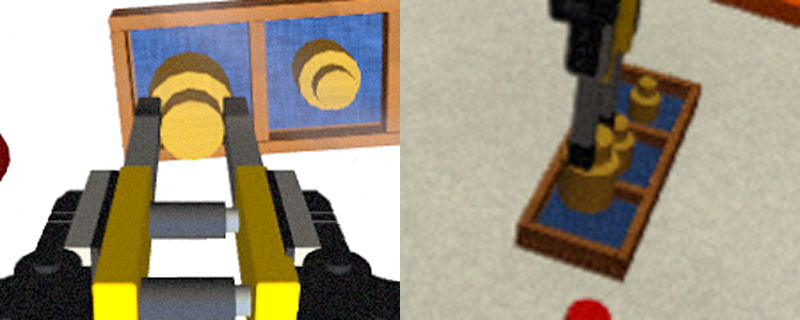

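Lifted: the big weight hangs upright from the tips, and Fz is −2.6 N. I'll raise it further and carry it over.

carry_out(
  plan=[
    {"tx":0,"ty":0,"tz":-6,"rx":0,"ry":0,"rz":0},
    {"tx":0,"ty":0,"tz":-16,"rx":0,"ry":0,"rz":0},
    {"tx":0,"ty":0,"tz":-28,"rx":0,"ry":0,"rz":0},
    {"tx":0,"ty":0,"tz":-40,"rx":0,"ry":0,"rz":0},
    {"tx":0,"ty":0,"tz":-52,"rx":0,"ry":0,"rz":0},
    {"tx":0,"ty":0,"tz":-64,"rx":0,"ry":0,"rz":0},
    {"tx":0,"ty":0,"tz":-76,"rx":0,"ry":0,"rz":0},
    {"tx":0,"ty":0,"tz":-86,"rx":0,"ry":0,"rz":0},
    {"tx":0,"ty":0,"tz":-92,"rx":0,"ry":0,"rz":0},
    {"tx":0,"ty":0,"tz":-92,"rx":0,"ry":0,"rz":0},
    {"tx":0,"ty":0,"tz":-92,"rx":0,"ry":0,"rz":0},
  ],
)

```text
time: 11.2
tool_pos: [0.4538, 0.0292, 0.2144]
tcp_rot: [-3.14, -0.0, -1.407]
ft_force: [0.1, -0.0, -3.1]
gripper_width: 0.414
```

```bash
python3 - <<'E'
from h import *
goto((.5525,-.3055,.215),-1.407)
E
```

```text
from [0.4538 0.0292 0.2144] rpy [-3.14  -0.    -1.407] t 11.2 | shift mm [346.4 -42.7  -0.5] rv [-0.0019 -0.      0.0002]
```

carry_out(
  plan=[
    {"tx":8,"ty":-1,"tz":0,"rx":0,"ry":0,"rz":0},
    {"tx":22,"ty":-3,"tz":0,"rx":0,"ry":0,"rz":0},
    {"tx":40,"ty":-5,"tz":0,"rx":0,"ry":0,"rz":0},
    {"tx":60,"ty":-8,"tz":0,"rx":0,"ry":0,"rz":0},
    {"tx":80,"ty":-10,"tz":0,"rx":0,"ry":0,"rz":0},
    {"tx":100,"ty":-13,"tz":0,"rx":0,"ry":0,"rz":0},
    {"tx":120,"ty":-15,"tz":0,"rx":0,"ry":0,"rz":0},
    {"tx":140,"ty":-18,"tz":0,"rx":0,"ry":0,"rz":0},
    {"tx":158,"ty":-20,"tz":0,"rx":0,"ry":0,"rz":0},
    {"tx":170,"ty":-21,"tz":0,"rx":0,"ry":0,"rz":0},
    {"tx":173,"ty":-21,"tz":0,"rx":0,"ry":0,"rz":0},
    {"tx":173,"ty":-21,"tz":0,"rx":0,"ry":0,"rz":0},
  ],
)

```text
time: 12.4
tool_pos: [0.5027, -0.1381, 0.2142]
tcp_rot: [-3.14, 0.0, -1.407]
ft_force: [0.4, -0.0, -2.9]
gripper_width: 0.412
```

carry_out(
  plan=[
    {"tx":8,"ty":-1,"tz":0,"rx":0,"ry":0,"rz":0},
    {"tx":22,"ty":-3,"tz":0,"rx":0,"ry":0,"rz":0},
    {"tx":40,"ty":-5,"tz":0,"rx":0,"ry":0,"rz":0},
    {"tx":60,"ty":-8,"tz":0,"rx":0,"ry":0,"rz":0},
    {"tx":80,"ty":-10,"tz":0,"rx":0,"ry":0,"rz":0},
    {"tx":100,"ty":-13,"tz":0,"rx":0,"ry":0,"rz":0},
    {"tx":120,"ty":-15,"tz":0,"rx":0,"ry":0,"rz":0},
    {"tx":140,"ty":-18,"tz":0,"rx":0,"ry":0,"rz":0},
    {"tx":158,"ty":-20,"tz":0,"rx":0,"ry":0,"rz":0},
    {"tx":170,"ty":-21,"tz":0,"rx":0,"ry":0,"rz":0},
    {"tx":173,"ty":-21,"tz":0,"rx":0,"ry":0,"rz":0},
    {"tx":173,"ty":-21,"tz":0,"rx":0,"ry":0,"rz":0},
  ],
)

```text
time: 13.6
tool_pos: [0.5514, -0.3058, 0.2138]
tcp_rot: [-3.141, 0.001, -1.408]
ft_force: [-0.7, 0.2, -3.5]
gripper_width: 0.41
```

```bash
python3 - <<'E'
from h import *
goto((.5525,-.3055,.199),-1.407)
a,c=snap('wrist','w9'); b,cb=snap('side','d9'); s,cs=snap('scene','s9')
print(proj(c,[(.5525,-.3055,.062)]),proj(cb,[(.5525,-.3055,.062)]))
X=np.hstack([cv2.resize(a,(448,280),interpolation=3),cv2.resize(b[90:220,340:500],(345,280),interpolation=2)])
cv2.imwrite('pics/c9.png',cv2.convertScaleAbs(X[:,:,::-1],alpha=1.6))
E
```

```text
from [ 0.5514 -0.3058  0.2138] rpy [-3.141e+00  1.000e-03 -1.408e+00] t 13.6 | shift mm [-0.1 -1.2 14.8] rv [-0.0011  0.001  -0.001 ]
[[317.27336077 174.03228688]] [[405.25897454 159.76878277]]
```

View pics/c9.png

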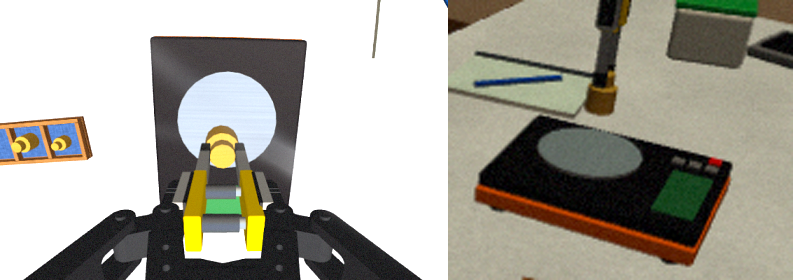

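```bash
python3 - <<'E'
from h import *
c=load('w9'); p=at_z(c,324,170,.062); print(p)
goto((p[0],p[1],.199),-1.407)
E
```

```text
[ 0.55687449 -0.31052587  0.062     ]
from [ 0.5517 -0.3044  0.2142] rpy [-3.140e+00  1.000e-03 -1.406e+00] t 13.75 | shift mm [ 6.9 -4.1 15.2] rv [-0.0017  0.0009  0.0009]
```

carry_out(
  plan=[
    {"tx":1.5,"ty":-1,"tz":2,"rx":0,"ry":0,"rz":0},
    {"tx":3,"ty":-2,"tz":4,"rx":0,"ry":0,"rz":0},
    {"tx":4.5,"ty":-3,"tz":7,"rx":0,"ry":0,"rz":0},
    {"tx":5.5,"ty":-3.5,"tz":10,"rx":0,"ry":0,"rz":0},
    {"tx":6,"ty":-4,"tz":13,"rx":0,"ry":0,"rz":0},
    {"tx":6,"ty":-4,"tz":15,"rx":0,"ry":0,"rz":0},
    {"tx":6,"ty":-4,"tz":15,"rx":0,"ry":0,"rz":0},
    {"tx":6,"ty":-4,"tz":15,"rx":0,"ry":0,"rz":0},
    {"tx":6,"ty":-4,"tz":15,"rx":0,"ry":0,"rz":0},
    {"tx":6,"ty":-4,"tz":15,"rx":0,"ry":0,"rz":0},
    {"tx":6,"ty":-4,"tz":15,"rx":0,"ry":0,"rz":0},
    {"tx":6,"ty":-4,"tz":15,"rx":0,"ry":0,"rz":0},
  ],
)

```text
time: 14.95
tool_pos: [0.5567, -0.3096, 0.1994]
tcp_rot: [-3.14, 0.001, -1.406]
ft_force: [0.6, 0.2, -3.4]
gripper_width: 0.414
```

```bash
python3 - <<'E'
from h import *
goto((.5569,-.3105,.199),-1.407)
o=robot.get_obs();print(abs(o['joint_velocities']).max(),o['gripper_width'],o['ft_force'])
b,cb=snap('side','d10'); s,cs=snap('scene','s10')
for n,q in(('d',cb),('s',cs)): print(n,proj(q,[(.5569,-.3105,.102),(.5569,-.3105,.062),(.5569,-.3105,.146)]).round(1).tolist())
X=np.hstack([cv2.resize(b[100:220,340:500],(400,300),interpolation=2),cv2.resize(s[205:355,105:305],(400,300),interpolation=2)])
cv2.imwrite('pics/c10.png',cv2.convertScaleAbs(X[:,:,::-1],alpha=1.6))
E
```

```text
from [ 0.5567 -0.3096  0.1994] rpy [-3.140e+00  1.000e-03 -1.406e+00] t 14.95 | shift mm [ 0.9 -0.1  0.4] rv [-0.0019  0.0007  0.0009]
0.0009060392051897356 0.4141033224789446 [ 0.57659283  0.16328181 -3.42324947]
d [[407.1, 144.0], [404.6, 158.5], [410.0, 127.2]]
s [[200.5, 275.3], [204.5, 283.1], [195.7, 265.9]]
```

View pics/c10.png

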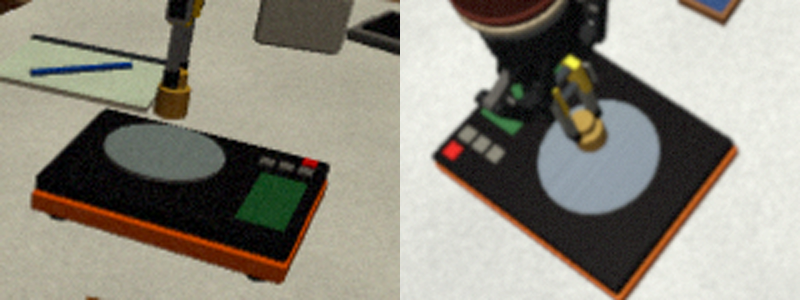

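The weight is level and its underside is at side-view pixel (409,145), against (407,144) predicted for 40 mm above the pan centre. Joint speeds are near zero, so I'm handing in.

```bash
python3 - <<'E'
from h import *
print(workorder.sign_off()); o=robot.get_obs(); print(o['time'],o['tool_pos'],o['gripper_width'],o['ft_force'])
E
```

```text
the job is handed in; nothing more can be done
None
the job is handed in; nothing more can be done
```

I took the tongs from their stand, gripped the biggest brass weight by its knob and lifted it out of the tray. I carried it to the balance and handed in with it held in the tongs over the middle of the pan. The clock read about 15 s of the 43 s allowed, and the hand-in gave no verdict.

**Last checks:** The weight looked level, with its underside about 40 mm above the pan. It was within a few millimetres of the pan's centre: about 2 px from the predicted spot in the side view. The joints were still and the wrist carried a steady −3.4 N. In the pictures the gripper came nowhere near a weight and nothing touched the balance. The side and scene cameras put the pan's centre about 13 mm apart; I used the close wrist-camera reading, which was nearly the same as the scene camera's.

**Not as expected or not checked:**
- **Finger opening:** it read about 35.4 mm on the knob instead of the expected 38 mm. I put that down to soft pads or tips, and the hold stayed steady through the lift and carry.
- **Other objects:** I did not measure the smaller weights, bottle and jar again at the end. The arm never went near the bottle or jar, and the two smaller weights still looked in place in the tray after the lift.

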